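Count three camera batteries into the issue tray

TASK

Switch the charger off by pushing its lever fully over, away from the robot, before taking any battery out. Then move two full-size batteries from the charger to the tray, so that it holds exactly three, flat on its floor and crosswise in the tray; lower them in, do not drop them. Leave the third full-size battery and the short one in their slots, and do not disturb the tape roll, lens or light meter.

Things in the scene. Friction and masses are not known exactly. Their poses are not given: they have to be found in the camera images.
- pack1: full-size camera battery pack, black plastic, 62 mm long (its x axis), 38 mm wide (y), 30 mm high; origin at the centre of its underside, z up. Starts in a slot of the charger, long axis along the charger's x.
- pack2: full-size camera battery pack, black plastic, 62 mm long (its x axis), 38 mm wide (y), 30 mm high; origin at the centre of its underside, z up. Starts in a slot of the charger, long axis along the charger's x.
- pack3: full-size camera battery pack, black plastic, 62 mm long (its x axis), 38 mm wide (y), 30 mm high; origin at the centre of its underside, z up. Starts in a slot of the charger, long axis along the charger's x.
- tray_pack: the same kind of full-size battery pack, 62 mm long (its x axis), 38 mm wide (y), 30 mm high; origin at the centre of its underside, z up. Starts lying crosswise somewhere along the tray.
- short_pack: shorter battery pack of another camera, 40 mm long (x), 38 mm wide, 30 mm high, in one of the charger's slots; origin at the centre of its underside. Not wanted.
- charger: grey charger fixed to the bench, origin on the bench. Base plate 64 mm deep (x), y -125 to +155 mm, 12 mm high. Four slots side by side, centred at y = -93.5, -44.5, 4.5, 53.5 mm; packs lie on the plate (z = 12 mm), long axis along x. 5 mm walls, as high as the packs (z = 42 mm), hug their long sides; only their ends (x = -31, +31 mm) are free to grip. Lever at y = +122 mm.
- lever (a joint): charger switch, a black toggle lever on a block at the charger's +y end, tilting about the charger's y axis; it stays where it is left. Starts at 0 to 0.25 rad, leaning to -x (towards the robot) = on; at 1.0 rad it leans fully to +x (away from the robot) = off.
- lever_tip (a point): tip of the lever.
- tray: aluminium issue tray fixed to the bench, a deep narrow trough 308 mm long (x), 78 mm wide (y), 50 mm high, walls and floor 4 mm. Origin at the centre of its underside. A pack fits across it (long axis along the tray's y) with 4 mm to spare at each end: no room for fingers there, only at its long sides, so a pack gripped by its ends must first be set down and taken again.
- tape: bystander: roll of tape, 100 mm across, 48 mm high, lying flat; origin at the centre of its underside.
- lens: bystander: camera lens standing upright, 72 mm across, 72 mm high; origin at the centre of its underside.
- meter: bystander: light meter lying flat, 120 x 58 x 22 mm; origin at the centre of its underside.
There are look-alikes about, which are no part of the job. What is shaped like the pack2 but green is not meant.

How it is judged:
On the way:
1. the charger lever is pushed over to off (value of joint lever above 0.8 rad), for 0.2 s.
At the end, for the whole second after the job is handed in: Lever above 0.8 rad. tray_pack and exactly two of pack1-3 rest in the tray: underside within 6 mm of its floor, tilt under 0.12 rad, long axis within 0.3 rad of the tray's y, speed under 20 mm/s. The third of pack1-3 and the short pack are within 20 mm of where they started (value of joint lever above 0.8 rad and x of tray_pack in the frame of tray between -0.145 and 0.145 m and y of tray_pack in the frame of tray between -0.012 and 0.012 m and z of tray_pack in the frame of tray between -0.002 and 0.01 m and angle between tray_pack's own z axis and vertical below 0.12 rad and angle between the x axis of tray_pack and the y axis of tray, either way round below 0.3 rad and linear speed of tray_pack below 0.02 m/s and ((distance of pack1 from where it was at the start of the episode below 0.02 m and (x of pack2 in the frame of tray between -0.145 and 0.145 m and y of pack2 in the frame of tray between -0.012 and 0.012 m and z of pack2 in the frame of tray between -0.002 and 0.01 m and angle between pack2's own z axis and vertical below 0.12 rad and angle between the x axis of pack2 and the y axis of tray, either way round below 0.3 rad and linear speed of pack2 below 0.02 m/s) and (x of pack3 in the frame of tray between -0.145 and 0.145 m and y of pack3 in the frame of tray between -0.012 and 0.012 m and z of pack3 in the frame of tray between -0.002 and 0.01 m and angle between pack3's own z axis and vertical below 0.12 rad and angle between the x axis of pack3 and the y axis of tray, either way round below 0.3 rad and linear speed of pack3 below 0.02 m/s)) or (distance of pack2 from where it was at the start of the episode below 0.02 m and (x of pack1 in the frame of tray between -0.145 and 0.145 m and y of pack1 in the frame of tray between -0.012 and 0.012 m and z of pack1 in the frame of tray between -0.002 and 0.01 m and angle between pack1's own z axis and vertical below 0.12 rad and angle between the x axis of pack1 and the y axis of tray, either way round below 0.3 rad and linear speed of pack1 below 0.02 m/s) and (x of pack3 in the frame of tray between -0.145 and 0.145 m and y of pack3 in the frame of tray between -0.012 and 0.012 m and z of pack3 in the frame of tray between -0.002 and 0.01 m and angle between pack3's own z axis and vertical below 0.12 rad and angle between the x axis of pack3 and the y axis of tray, either way round below 0.3 rad and linear speed of pack3 below 0.02 m/s)) or (distance of pack3 from where it was at the start of the episode below 0.02 m and (x of pack1 in the frame of tray between -0.145 and 0.145 m and y of pack1 in the frame of tray between -0.012 and 0.012 m and z of pack1 in the frame of tray between -0.002 and 0.01 m and angle between pack1's own z axis and vertical below 0.12 rad and angle between the x axis of pack1 and the y axis of tray, either way round below 0.3 rad and linear speed of pack1 below 0.02 m/s) and (x of pack2 in the frame of tray between -0.145 and 0.145 m and y of pack2 in the frame of tray between -0.012 and 0.012 m and z of pack2 in the frame of tray between -0.002 and 0.01 m and angle between pack2's own z axis and vertical below 0.12 rad and angle between the x axis of pack2 and the y axis of tray, either way round below 0.3 rad and linear speed of pack2 below 0.02 m/s))) and distance of short_pack from where it was at the start of the episode below 0.02 m); the robot touches nothing.
It fails at once if a battery is taken (moved over 30 mm) while the charger is still on (value of joint lever below 0.7 rad and distance of any of pack1, pack2, pack3, short_pack from where it was at the start of the episode above 0.03 m).
It fails at once if a battery is dropped into the tray (faster than 0.45 m/s inside it) ((x of pack1 in the frame of tray between -0.15 and 0.15 m and y of pack1 in the frame of tray between -0.035 and 0.035 m and z of pack1 in the frame of tray below 0.045 m and linear speed of pack1 above 0.45 m/s) or (x of pack2 in the frame of tray between -0.15 and 0.15 m and y of pack2 in the frame of tray between -0.035 and 0.035 m and z of pack2 in the frame of tray below 0.045 m and linear speed of pack2 above 0.45 m/s) or (x of pack3 in the frame of tray between -0.15 and 0.15 m and y of pack3 in the frame of tray between -0.035 and 0.035 m and z of pack3 in the frame of tray below 0.045 m and linear speed of pack3 above 0.45 m/s)).
It fails at once if the tape, lens or light meter is moved more than 30 mm (distance of any of tape, lens, meter from where it was at the start of the episode above 0.03 m).
It also fails if it takes over 72 s, if anything falls off the work surface, if the arm or the gripper's body presses on something with over 40 N, if the wrist force passes 120 N, or if a joint passes its speed limit or range.

ROBOT

A 7-joint arm with a two-finger parallel gripper is mounted at the origin on the work surface. World frame = base frame: x ahead of the robot, y to its left, z up, the work surface at z = 0. Lengths are in m, angles in rad, forces in N, time in s.
With the tool pointing down it reaches from about 0.4 to 0.85 m from the base axis. Payload 10.4 kg.
Tool frame: the origin (TCP) lies at the very end of the fingers, on their centre line; the grasp point (between the pads) lies 19 mm behind it; z points along the fingers, y is the direction in which the jaws open and shut (so a half turn about z gives the same grasp; the last joint's range is limited). The gripper opens to 87 mm and grips with 3 to 60 N. Pads are 19 mm wide; open, the fingers measure 117 mm over their backs; the gripper's body (75 mm by 190 mm) begins 51 mm behind the grasp point.
Start: joints at [1.202, 0.332, -0.065, 1.46, 0.022, 1.35, -0.088], TCP at [0.212, -0.588, 0.223] pointing down, gripper open.
Joint ranges: [-2.6, 2.6], [-0.5, 2.12], [-1.47, 1.34], [0.16, 2.42], [-1.27, 4.41], [0.06, 2.06], [-2.6, 2.6]. Speed limits (rad/s): [2.22, 2.22, 2.79, 2.79, 3.14, 3.14, 3.14].

INTERFACE

Orientations are given as [roll, pitch, yaw] about the fixed x, y, z axes, in that order (R = Rz(yaw) Ry(pitch) Rx(roll)).
In Python, from plant import arm gives the robot as it stands. The module is installed in compiled form; this text tells all that it offers.
- The arm moves only by the tool jog_arm, never from a script. Its argument "increments" is a list that holds one entry, the list of rows, each a list of 5 numbers: the shift along the tool's x, y, z in m, then the turn about the tool's z in degrees, then the gripper's target within -1 to 1 (fully open at 1, half-way at 0, shut at -1). A call has 1 to 5 rows; each row shifts and turns the commanded pose from where the row before left it, along the tool's axes as they then stand; what a row does not reach is not made up. A row lasts 1/10 s, in which the tool goes at most 50 mm and 8.59 degrees, less where a joint would pass 70% of its speed; a pose out of reach is approached as far as the arm can. A call with a gripper value outside its range is refused whole. The fingers move at their own pace and stop on an object; the grip force is fixed at half the most. Time passes only in rows, so rows that do not move let the fingers close. It gives the time, the measured TCP pose, the force and the opening at its end, in the units of the state.
- arm.sense(): the state, without advancing time (a new reading comes with each control period).
- arm.grab_frame(name): name is "side" or "top" or "wrist"; returns a dict with "pixels" (420x560x3 uint8, red, green, blue), "fx", "fy", "cx", "cy" (pixels), "R" (3x3) and "t" (3): a world point X has camera coordinates R X + t. Camera axes: x right, y down, z forward; pixel columns grow to the right and rows downward; lengths in m; the calibration is good to about 2 mm. A picture is of the moment at which its call begins. There is no depth.
- arm.sign_off(): hands the job in, once; it reports no verdict.
The state is a dict: "t": time; "joints": joint angles; "joint_vel": joint speeds; "effort": joint torques, N m; "tool_pos": TCP position; "eef_rot": TCP orientation; "force": force on the tool from outside, world axes, zero at the start; "ft_torque": the same for the moment, N m; "grip_width": finger opening in m.
Only numpy, scipy, OpenCV 4.12 (cv2) and the standard library are available. Lean on these libraries where they do the work, as an engineer would, in place of code of your own. Each camera call takes 0.05 s, during which the arm holds its last target. There are 200 camera calls.

## Working session

There is one attempt and no reset: what is moved stays moved. The work goes in short steps, Python scripts to look and compute and a tool call to move; the robot and the scene stay as the last step left them, time stands still between calls to the robot, and variables do not carry over. Pictures are saved under pics/ and viewed, about 8 in all and at most 12, crops included, and the job is handed in when it is done.

Besides the shell and the picture viewer there is one more tool, called after "Emit:" by a JSON object that holds its "api" and its "payload". jog_arm: Moves the arm, as the interface text tells. Its arguments: {"type":"object","properties":{"increments":{"type":"array"}},"required":["increments"]}

```bash
mkdir -p pics; cat > h.py <<'E'
import numpy as np, cv2
from plant import arm
def snap(cam,fn,crop=None,scale=1):
    f=arm.grab_frame(cam); im=f["pixels"][:,:,::-1].copy()
    np.savez("pics/%s.npz"%cam,**{k:np.array(f[k]) for k in("fx","fy","cx","cy","R","t")})
    cv2.imwrite("pics/raw_"+fn,im)
    if crop: x0,y0,x1,y1=crop; im=im[y0:y1,x0:x1]
    cv2.imwrite("pics/"+fn,cv2.resize(im,None,fx=scale,fy=scale,interpolation=cv2.INTER_CUBIC))
def back(cam,u,v,z):
    f=np.load("pics/%s.npz"%cam); d=f["R"].T@np.array([(u-f["cx"])/f["fx"],(v-f["cy"])/f["fy"],1]); o=-f["R"].T@f["t"]
    return o+d*(z-o[2])/d[2]
def proj(cam,X):
    f=np.load("pics/%s.npz"%cam); c=f["R"]@np.array(X)+f["t"]
    return np.array([f["fx"]*c[0]/c[2]+f["cx"],f["fy"]*c[1]/c[2]+f["cy"]])
E
python3 - <<'E'
from h import *
snap("top","top1.png",None,1.42); snap("side","side1.png",None,1.42)
for c in("top","side"):
    f=np.load(f"pics/{c}.npz"); print(c,f["fx"],-f["R"].T@f["t"],f["R"])
print(arm.sense())
E
```

```text
top 530.0838252290421 [ 0.26416743 -0.07176521  1.68563417] [[-0.02185274 -0.99969281 -0.01169415]
 [-0.98724355  0.02342282 -0.15748508]
 [ 0.15771061  0.0081035  -0.98745212]]
side 394.684610985952 [-0.04893272  0.55075837  0.66380357] [[-0.73244805 -0.68061177  0.01695507]
 [-0.397739    0.40755375 -0.82201194]
 [ 0.5525609  -0.60882474 -0.56921779]]
{'t': 0.1, 'joints': array([ 1.20242756,  0.33280854, -0.06469854,  1.46084003,  0.02161443,
        1.34989846, -0.08846788]), 'joint_vel': array([ 3.87077455e-04,  6.19294803e-05,  6.74154433e-04, -1.46684411e-03,
        4.03903392e-04,  1.19728639e-03, -3.88141981e-04]), 'effort': array([ 2.38335619e-03, -6.24542928e+01,  2.52175267e-02, -3.90713882e+01,
       -6.13908959e-02,  3.65878455e-02,  6.55817485e-05]), 'tool_pos': array([ 0.21170187, -0.5876939 ,  0.22184185]), 'eef_rot': array([-3.14033618e+00,  7.07001909e-05,  3.45821567e-01]), 'force': array([-0.33234923, -0.3054342 , -0.20906273]), 'ft_torque': array([-0.00951071, -0.01160253, -0.03166437]), 'grip_width': 0.08714129289465312}
```

View pics/top1.png

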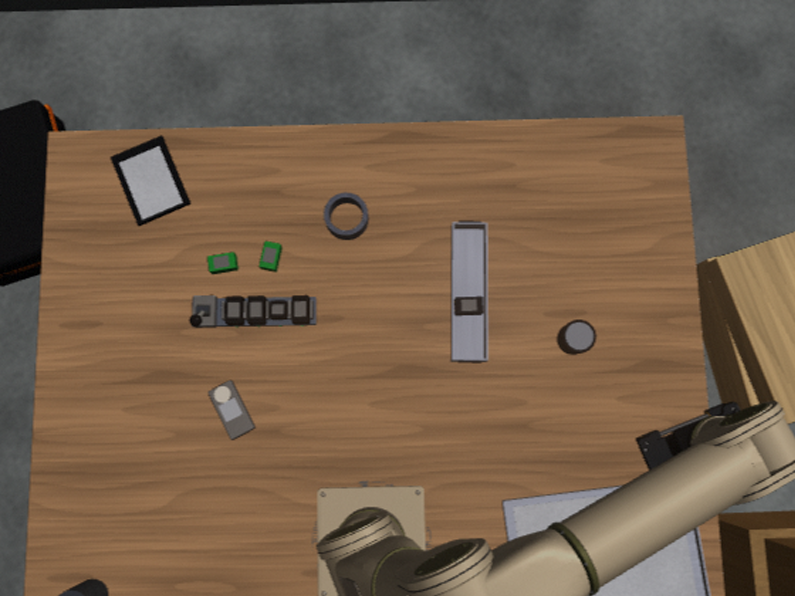

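View pics/side1.png

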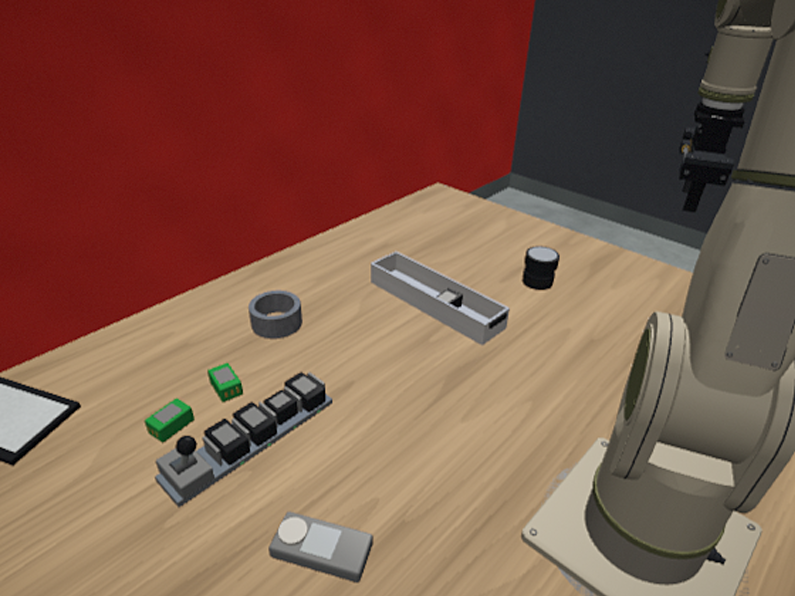

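Top view: charger at (192–316, 296–326), lever ball at (196, 320). The slots from the left are full, full, short (279, 310), full. The tray is at (452–487, 222–361) with its pack at (469, 306). The green look-alikes are behind the charger. I'll enlarge the charger and the tray for accuracy.

```bash
python3 - <<'E'
from h import *
im=cv2.imread("pics/raw_top1.png")
a=cv2.resize(im[195:240,130:230],None,fx=8,fy=8,interpolation=cv2.INTER_CUBIC) # 800x360
b=cv2.resize(cv2.rotate(im[150:260,310:350],cv2.ROTATE_90_COUNTERCLOCKWISE),None,fx=6,fy=6,interpolation=cv2.INTER_CUBIC) #660x240
c=np.zeros((600,800,3),np.uint8); c[:360]=a; c[360:,:660]=b
cv2.imwrite("pics/m1.png",c)
E
```

```text
(no output)
```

View pics/m1.png

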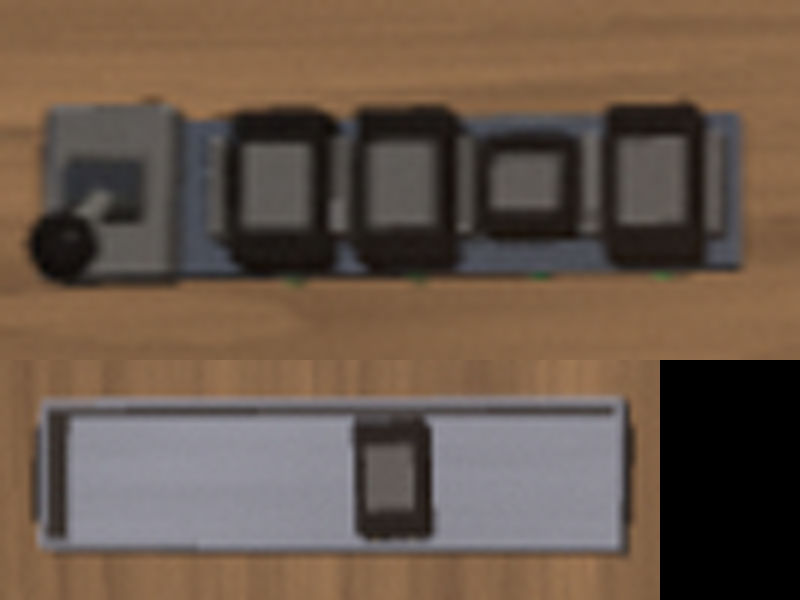

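```bash
python3 - <<'E'
from h import *
np.set_printoptions(precision=4,suppress=True)
C=lambda x,y,z: back("top",130+x/8-.5,195+y/8-.5,z)
T=lambda x,y,z: back("top",310+40-y/6-.5,150+x/6-.5,z)
print("plate R far/near",C(742,113,.012),C(742,268,.012))
for n,(l,r,t,b) in dict(A=(228,333,108,268),B=(355,460,106,268),S=(480,580,133,238),D=(605,703,104,266)).items():
    m=(l+r)/2; print(n,C(m,t,.042),C(m,b,.012), "L/R",C(l,190,.042)[1],C(r,190,.042)[1])
print("ball",C(64,246,.06),C(64,246,.09))
print("tray rim",[T(x,y,.05) for x,y in((42,38),(627,38),(627,190),(42,190))])
print("traypack",T(355,117,.034),T(430,117,.034),T(392,55,.034),T(392,180,.034))
# bystanders
for n,u,v,z in(("tape",346,216,.048),("lens",577,333,.072),("meter",231,410,.022),("green1",223,263,.03),("green2",271,256,.03)): print(n,back("top",u/1.42,v/1.42,z))
for u,v,z in ((187,445,.07),(187,445,.09),): print("side ball",back("side",u/1.42,v/1.42,z))
E
```

```text
plate R far/near [0.5355 0.114  0.012 ] [0.473  0.1144 0.012 ]
A [0.5369 0.2925 0.042 ] [0.4773 0.2984 0.012 ] L/R 0.3127685294533945 0.27147765799824786
B [0.5365 0.2424 0.042 ] [0.4761 0.2477 0.012 ] L/R 0.26282930378691627 0.22156769375120888
S [0.5246 0.1941 0.042 ] [0.487  0.1989 0.012 ] L/R 0.21371108036129416 0.1744411614877642
D [0.535  0.1453 0.042 ] [0.4746 0.1494 0.012 ] L/R 0.1646271043628543 0.12616919412597918
ball [0.4817 0.372  0.06  ] [0.4777 0.3638 0.09  ]
tray rim [array([ 0.6875, -0.2748,  0.05  ]), array([ 0.379 , -0.2619,  0.05  ]), array([ 0.3808, -0.184 ,  0.05  ]), array([ 0.6895, -0.1946,  0.05  ])]
traypack [ 0.5237 -0.2283  0.034 ] [ 0.484  -0.2268  0.034 ] [ 0.5033 -0.26    0.034 ] [ 0.5049 -0.1946  0.034 ]
tape [0.7103 0.0407 0.048 ]
lens [ 0.4325 -0.4542  0.072 ]
meter [0.2858 0.2999 0.022 ]
green1 [0.6132 0.3201 0.03  ]
green2 [0.6267 0.212  0.03  ]
side ball [0.4983 0.3523 0.07  ]
side ball [0.4799 0.359  0.09  ]
```

Emit:
{"api": "jog_arm", "payload": {"increments": [[[0,0,0,8.5,-1],[0,0,0,8.5,-1],[0,0,0,8.5,-1],[0,0,0,8.5,-1],[0,0,0,8.5,-1]]]}}

```text
t: 0.6
tool_pos: [0.2118, -0.5878, 0.2221]
eef_rot: [-3.141, 0.001, -0.402]
force: [-0.6, 0.0, -0.5]
grip_width: 0.055
```

Emit:
{"api": "jog_arm", "payload": {"increments": [[[0,0,0,8.5,-1],[0,0,0,8.5,-1],[0,0,0,8.5,-1],[0,0,0,1.3,-1],[0,0,0,0,-1]]]}}

```text
t: 1.1
tool_pos: [0.2119, -0.5879, 0.2223]
eef_rot: [-3.142, 0.001, -0.861]
force: [-0.1, 0.1, -0.0]
grip_width: 0.015
```

Emit:
{"api": "jog_arm", "payload": {"increments": [[[0.039,0.024,0,0,-1],[0.039,0.024,0,0,-1],[0.039,0.024,0,0,-1],[0.039,0.024,0,0,-1],[0.039,0.024,0,0,-1]]]}}

```text
t: 1.6
tool_pos: [0.2453, -0.8023, 0.2226]
eef_rot: [-3.141, 0.0, -0.861]
force: [1.1, -2.0, 0.3]
grip_width: 0.0006
```

Emit:
{"api": "jog_arm", "payload": {"increments": [[[0.039,0.024,0,0,-1],[0.039,0.024,0,0,-1],[0.039,0.024,0,0,-1],[0.039,0.024,0,0,-1],[0.039,0.024,0,0,-1]]]}}

```text
t: 2.1
tool_pos: [0.2311, -0.8803, 0.2101]
eef_rot: [3.131, -0.066, -0.906]
force: [-1.5, 0.1, 0.4]
grip_width: 0.0003
```

Emit:
{"api": "jog_arm", "payload": {"increments": [[[0.04,0,0,0,-1],[0.04,0,0,0,-1],[0.04,0,0,0,-1],[0.04,0,0,0,-1],[0.04,0,0,0,-1]]]}}

```text
t: 2.6
tool_pos: [0.3151, -0.9113, 0.1905]
eef_rot: [3.085, -0.187, -0.904]
force: [-0.8, 0.3, 0.9]
grip_width: 0.0005
```

Emit:
{"api": "jog_arm", "payload": {"increments": [[[0.04,0,0,0,-1],[0.04,0,0,0,-1],[0.04,0,0,0,-1],[0.04,0,0,0,-1],[0,0,0,0,-1]]]}}

```text
t: 3.1
tool_pos: [0.375, -0.9304, 0.1937]
eef_rot: [3.052, -0.291, -0.895]
force: [0.8, 0.9, -0.0]
grip_width: 0.0003
```

The turn sense is reversed: a positive turn about tool z lowers yaw, so the arm drove out of reach. I'm backing up.

Emit:
{"api": "jog_arm", "payload": {"increments": [[[-0.04,0,0,0,-1],[-0.04,0,0,0,-1],[-0.04,0,0,0,-1],[-0.04,0,0,0,-1],[-0.04,0,0,0,-1]]]}}

```text
t: 3.6
tool_pos: [0.2883, -0.8322, 0.1589]
eef_rot: [3.049, -0.301, -0.9]
force: [0.5, -2.1, 1.2]
grip_width: 0.0
```

```bash
python3 -c "
from h import *
s=arm.sense();print(s['joints'],s['tool_pos'],s['eef_rot'])"
```

```text
[ 0.61623943  1.057012    1.2834279   1.1228736  -1.13138255  1.27996654
 -0.80310642] [ 0.28826392 -0.83218836  0.15892094] [ 3.04904526 -0.30096104 -0.90014662]
```

```bash
cat >> h.py <<'E'
from scipy.spatial.transform import Rotation as Ro
np.set_printoptions(precision=4,suppress=True)
def go(d=None,to=None):
    s=arm.sense(); R=Ro.from_euler('xyz',s['eef_rot']).as_matrix()
    d=np.array(to)-s['tool_pos'] if to is not None else np.array(d)
    print("tool shift",R.T@d,"rows>=",np.linalg.norm(d)/.04,"zaxis",R[:,2],"yaw",s['eef_rot'][2],"j",s['joints'])
E
python3 -c "
from h import *
go(to=(.3,-.55,.25))"
```

```text
tool shift [-0.1772 -0.1699 -0.1668] rows>= 7.4188697049054495 zaxis [ 0.111  -0.2887 -0.951 ] yaw -0.9001466156162001 j [ 0.6162  1.057   1.2834  1.1229 -1.1314  1.28   -0.8031]
```

Emit:
{"api": "jog_arm", "payload": {"increments": [[[-0.022,-0.021,-0.021,0,-1],[-0.022,-0.021,-0.021,0,-1],[-0.022,-0.021,-0.021,0,-1],[-0.022,-0.021,-0.021,0,-1],[-0.022,-0.021,-0.021,0,-1]]]}}

```text
t: 4.1
tool_pos: [0.2957, -0.6569, 0.2172]
eef_rot: [3.049, -0.3, -0.9]
force: [0.0, 0.0, 2.5]
grip_width: 0.0005
```

Emit:
{"api": "jog_arm", "payload": {"increments": [[[-0.022,-0.021,-0.021,0,-1],[-0.022,-0.021,-0.021,0,-1],[-0.022,-0.021,-0.021,0,-1],[0,0,0,-8.5,-1],[0,0,0,-8.5,-1]]]}}

```text
t: 4.6
tool_pos: [0.3014, -0.5565, 0.2517]
eef_rot: [2.966, -0.262, -0.587]
force: [0.1, -0.3, -0.6]
grip_width: 0.0007
```

```bash
python3 -c "
from h import *
go(to=(.3,-.55,.25))"
```

```text
tool shift [-0.005  -0.0047 -0.0004] rows>= 0.17163214189137022 zaxis [ 0.1151 -0.2868 -0.9511] yaw -0.5874047308779413 j [-0.141   0.1991  1.2582  1.7522 -0.1837  1.0179 -1.0278]
```

Emit:
{"api": "jog_arm", "payload": {"increments": [[[0,0,0,-8.5,-1],[0,0,0,-8.5,-1],[0,0,0,-8.5,-1],[0,0,0,-8.5,-1],[0,0,0,-8.5,-1]]]}}

```text
t: 5.1
tool_pos: [0.299, -0.5581, 0.2511]
eef_rot: [2.836, -0.072, 0.14]
force: [-0.4, -0.1, -0.1]
grip_width: 0.0005
```

```bash
python3 -c "
from h import *
go(d=(-.037*.5,.093*.5,0))
snap('side','side2.png',None,1.0)"
```

```text
tool shift [-0.0118 -0.0461 -0.0154] rows>= 1.251124494205113 zaxis [ 0.1102 -0.2882 -0.9512] yaw 0.13950600727944984 j [-0.0268  0.1531  1.1055  1.7492 -0.1057  1.0136 -0.348 ]
```

View pics/side2.png

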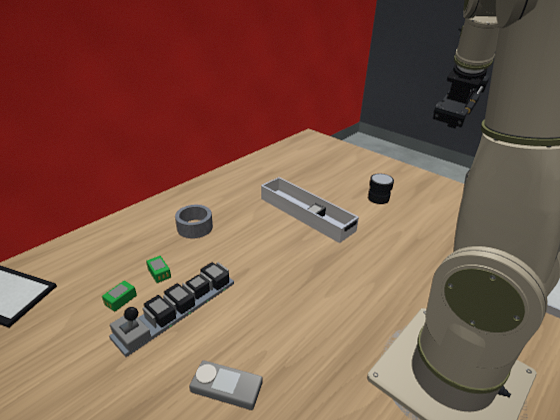

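Both views agree with expectations: the gripper is up at (460, 95), visibly tilted, and the scene is undisturbed. The tilt only changes at the reach limits, so I'll drive inwards, past the near limit, to take it out.

Emit:
{"api": "jog_arm", "payload": {"increments": [[[-0.0095,-0.037,-0.0123,0,-1],[-0.0095,-0.037,-0.0123,0,-1],[-0.0095,-0.037,-0.0123,0,-1],[-0.0095,-0.037,-0.0123,0,-1],[-0.0095,-0.037,-0.0123,0,-1]]]}}

```text
t: 5.65
tool_pos: [0.2333, -0.3883, 0.2535]
eef_rot: [2.843, -0.075, 0.129]
force: [0.9, 0.4, 0.1]
grip_width: 0.0004
```

Emit:
{"api": "jog_arm", "payload": {"increments": [[[-0.0095,-0.037,-0.0123,0,-1],[-0.0095,-0.037,-0.0123,0,-1]]]}}

```text
t: 5.85
tool_pos: [0.2184, -0.3499, 0.257]
eef_rot: [2.842, -0.082, 0.133]
force: [0.7, -0.3, 1.0]
grip_width: 0.0003
```

```bash
python3 -c "
from h import *
go(d=(-.037*.5,.093*.5,0))"
```

```text
tool shift [-0.0121 -0.0461 -0.0153] rows>= 1.251124494205113 zaxis [ 0.1163 -0.2818 -0.9524] yaw 0.13259870730777457 j [ 0.3031 -0.4974  0.3563  2.1587  0.3486  1.1991 -0.8948]
```

Emit:
{"api": "jog_arm", "payload": {"increments": [[[-0.0095,-0.037,-0.0123,0,-1],[-0.0095,-0.037,-0.0123,0,-1],[-0.0095,-0.037,-0.0123,0,-1],[-0.0095,-0.037,-0.0123,0,-1],[-0.0095,-0.037,-0.0123,0,-1]]]}}

```text
t: 6.35
tool_pos: [0.2069, -0.3076, 0.2552]
eef_rot: [2.852, -0.07, 0.134]
force: [-0.1, 1.0, 0.2]
grip_width: 0.0001
```

```bash
python3 -c "
from h import *
go(d=(-.037*.5,.093*.5,0))"
```

```text
tool shift [-0.0121 -0.0463 -0.0147] rows>= 1.251124494205113 zaxis [ 0.1042 -0.2741 -0.956 ] yaw 0.1339599989468767 j [ 1.0825 -0.4999 -0.2432  2.1881 -0.0147  1.1608 -0.5913]
```

Emit:
{"api": "jog_arm", "payload": {"increments": [[[-0.0095,-0.037,-0.0123,0,-1],[-0.0095,-0.037,-0.0123,0,-1],[-0.0095,-0.037,-0.0123,0,-1],[-0.0095,-0.037,-0.0123,0,-1],[-0.0095,-0.037,-0.0123,0,-1]]]}}

```text
t: 6.85
tool_pos: [0.2141, -0.2534, 0.2146]
eef_rot: [2.932, -0.029, 0.154]
force: [0.0, 1.9, 1.0]
grip_width: 0.0003
```

```bash
python3 -c "
from h import *
go(d=(-.037*.5,.093*.5,0))"
```

```text
tool shift [-0.0112 -0.0476 -0.0105] rows>= 1.251124494205113 zaxis [ 0.0602 -0.2014 -0.9777] yaw 0.1537567915402136 j [ 0.8772 -0.4998 -0.2043  2.2592  0.0216  1.197  -0.7375]
```

Emit:
{"api": "jog_arm", "payload": {"increments": [[[-0.012,-0.046,-0.014,0,-1],[-0.012,-0.046,-0.014,0,-1],[-0.012,-0.046,-0.014,0,-1],[-0.012,-0.046,-0.014,0,-1],[-0.012,-0.046,-0.014,0,-1]]]}}

```text
t: 7.35
tool_pos: [0.2056, -0.1699, 0.1674]
eef_rot: [3.034, 0.061, 0.153]
force: [-0.1, 1.8, 1.5]
grip_width: 0.0006
```

```bash
python3 -c "
from h import *
go(d=(-.037*.5,.093*.5,0))"
```

```text
tool shift [-0.0112 -0.0486 -0.0046] rows>= 1.251124494205113 zaxis [-0.0436 -0.1158 -0.9923] yaw 0.1526241610127752 j [ 0.7217 -0.4999 -0.2708  2.3439 -0.0057  1.267  -0.9315]
```

```bash
python3 -c "
from h import *
go(d=(-.06,-.26,.09));go(d=(-.3,0.0,0));go(d=(.014,.0375,0))"
```

```text
tool shift [-0.1041  0.2554 -0.0566] rows>= 7.0400639201643616 zaxis [-0.0436 -0.1158 -0.9923] yaw 0.1526241610127752 j [ 0.7217 -0.4999 -0.2708  2.3439 -0.0057  1.267  -0.9315]
tool shift [-0.296  -0.0473  0.0131] rows>= 7.5 zaxis [-0.0436 -0.1158 -0.9923] yaw 0.1526241610127752 j [ 0.7217 -0.4999 -0.2708  2.3439 -0.0057  1.267  -0.9315]
tool shift [ 0.0195 -0.0346 -0.005 ] rows>= 1.0007028779812717 zaxis [-0.0436 -0.1158 -0.9923] yaw 0.1526241610127752 j [ 0.7217 -0.4999 -0.2708  2.3439 -0.0057  1.267  -0.9315]
```

Emit:
{"api": "jog_arm", "payload": {"increments": [[[-0.015,0.037,-0.008,0,-1],[-0.015,0.037,-0.008,0,-1],[-0.015,0.037,-0.008,0,-1],[-0.015,0.037,-0.008,0,-1],[-0.015,0.037,-0.008,0,-1]]]}}

```text
t: 7.85
tool_pos: [0.1545, -0.3635, 0.2337]
eef_rot: [3.027, 0.069, 0.132]
force: [1.5, -0.4, -0.5]
grip_width: 0.0005
```

Emit:
{"api": "jog_arm", "payload": {"increments": [[[-0.015,0.037,-0.008,0,-1],[-0.015,0.037,-0.008,0,-1],[-0.037,-0.006,0.0016,0,-1],[-0.037,-0.006,0.0016,0,-1],[-0.037,-0.006,0.0016,0,-1]]]}}

```text
t: 8.35
tool_pos: [0.023, -0.4344, 0.2601]
eef_rot: [3.028, 0.069, 0.132]
force: [-1.4, 0.1, 0.7]
grip_width: 0.0005
```

Emit:
{"api": "jog_arm", "payload": {"increments": [[[-0.037,-0.006,0.0016,0,-1],[-0.037,-0.006,0.0016,0,-1],[-0.037,-0.006,0.0016,0,-1],[-0.037,-0.006,0.0016,0,-1],[-0.037,-0.006,0.0016,0,-1]]]}}

```text
t: 8.85
tool_pos: [-0.1645, -0.4303, 0.2617]
eef_rot: [3.026, 0.068, 0.132]
force: [-0.1, -0.6, 0.2]
grip_width: 0.0003
```

```bash
python3 -c "
from h import *
go(d=(.014,.0375,0))"
```

```text
tool shift [ 0.0188 -0.035  -0.0053] rows>= 1.0007028779812717 zaxis [-0.0518 -0.1227 -0.9911] yaw 0.1315125615142687 j [ 1.159  -0.2401  0.5715  1.9402  0.1685  1.2775  0.2518]
```

Emit:
{"api": "jog_arm", "payload": {"increments": [[[0.019,-0.035,-0.005,0,-1],[0.019,-0.035,-0.005,0,-1],[0.019,-0.035,-0.005,0,-1],[0.019,-0.035,-0.005,0,-1],[0.019,-0.035,-0.005,0,-1]]]}}

```text
t: 9.35
tool_pos: [-0.1214, -0.3121, 0.268]
eef_rot: [3.015, 0.064, 0.135]
force: [-0.1, -1.0, 1.2]
grip_width: 0.0008
```

```bash
python3 -c "
from h import *
go(d=(.014,.0375,0))"
```

```text
tool shift [ 0.0189 -0.0348 -0.0056] rows>= 1.0007028779812717 zaxis [-0.0458 -0.1332 -0.99  ] yaw 0.13501299170908498 j [ 1.658  -0.4926  0.0876  2.1357  0.0659  1.3577  0.2969]
```

Emit:
{"api": "jog_arm", "payload": {"increments": [[[0.019,-0.035,-0.005,0,-1],[0.019,-0.035,-0.005,0,-1],[0.019,-0.035,-0.005,0,-1],[0.019,-0.035,-0.005,0,-1],[0.019,-0.035,-0.005,0,-1]]]}}

```text
t: 9.85
tool_pos: [-0.0981, -0.2769, 0.2384]
eef_rot: [3.081, 0.024, 0.161]
force: [1.2, -0.0, 0.6]
grip_width: 0.0007
```

```bash
python3 -c "
from h import *
go(d=(.014,.0375,0))"
```

```text
tool shift [ 0.0198 -0.0347 -0.0026] rows>= 1.0007028779812717 zaxis [-0.0138 -0.0638 -0.9979] yaw 0.16073503905329778 j [ 2.0885 -0.4992 -0.2279  2.1931 -0.1172  1.3726  0.4942]
```

Emit:
{"api": "jog_arm", "payload": {"increments": [[[0.014,-0.038,-0.003,0,-1],[0.014,-0.038,-0.003,0,-1],[0.014,-0.038,-0.003,0,-1]]]}}

```text
t: 10.15
tool_pos: [-0.1046, -0.2472, 0.2153]
eef_rot: [3.132, -0.012, 0.124]
force: [-0.1, 1.4, 0.9]
grip_width: 0.0005
```

```bash
python3 -c "
from h import *
go(d=(.014,.0375,0))"
```

```text
tool shift [ 0.0185 -0.0355 -0.0001] rows>= 1.0007028779812717 zaxis [ 0.013  -0.0081 -0.9999] yaw 0.12411266557426037 j [ 1.9995 -0.5    -0.1251  2.2445 -0.0759  1.3907  0.4562]
```

Emit:
{"api": "jog_arm", "payload": {"increments": [[[0.021,0.036,-0.005,0,-1],[0.021,0.036,-0.005,0,-1],[0.021,0.036,-0.005,0,-1],[0.021,0.036,-0.005,0,-1],[0.021,0.036,-0.005,0,-1]]]}}

```text
t: 10.65
tool_pos: [0.0317, -0.4134, 0.245]
eef_rot: [3.128, -0.017, 0.144]
force: [0.4, 0.4, -0.1]
grip_width: 0.0006
```

Emit:
{"api": "jog_arm", "payload": {"increments": [[[0.021,0.036,-0.005,0,-1],[0.036,-0.012,0,0,-1],[0.036,-0.012,0,0,-1],[0.036,-0.013,0,0,-1],[0.036,-0.013,0,0,-1]]]}}

```text
t: 11.15
tool_pos: [0.1926, -0.3732, 0.2523]
eef_rot: [3.129, -0.017, 0.144]
force: [0.7, -0.5, 0.5]
grip_width: 0.0008
```

Emit:
{"api": "jog_arm", "payload": {"increments": [[[0.036,-0.014,0,0,-1],[0.036,-0.014,0,0,-1],[0.036,-0.014,0,0,-1],[0.036,-0.014,0,0,-1],[0.036,-0.014,0,0,-1]]]}}

```text
t: 11.65
tool_pos: [0.3601, -0.2776, 0.2547]
eef_rot: [3.128, -0.016, 0.144]
force: [-0.1, -0.5, 0.3]
grip_width: 0.0002
```

Emit:
{"api": "jog_arm", "payload": {"increments": [[[0.036,-0.014,0,0,-1],[0.036,-0.014,0,0,-1],[0,0,0,-8.2,-1],[0,0,0,-8.2,-1],[0,0,0,-8.2,-1]]]}}

```text
t: 12.15
tool_pos: [0.4262, -0.24, 0.2552]
eef_rot: [3.123, -0.009, 0.581]
force: [0.4, -0.6, -0.0]
grip_width: 0.0003
```

```bash
python3 -c "
from h import *
go(to=(.42,.361,.2))"
```

```text
tool shift [ 0.3239 -0.507   0.0489] rows>= 15.089557647799875 zaxis [ 0.018  -0.0103 -0.9998] yaw 0.5805242362569099 j [ 1.4503  0.0776 -1.0599  1.7323  0.072   1.3512 -0.6129]
```

Emit:
{"api": "jog_arm", "payload": {"increments": [[[0,0,0,-8.0,-1],[0,0,0,-8.0,-1],[0,0,0,-8.0,-1],[0,0,0,-8.0,-1],[0,0,0,-8.0,-1]]]}}

```text
t: 12.65
tool_pos: [0.426, -0.2404, 0.2553]
eef_rot: [3.121, 0.005, 1.278]
force: [0.7, 0.3, -0.2]
grip_width: 0.0005
```

Emit:
{"api": "jog_arm", "payload": {"increments": [[[0,0,0,-8.0,-1],[0,0,0,-8.0,-1],[0.035,0,0,0,-1],[0.035,0,0,0,-1],[0.035,0,0,0,-1]]]}}

```text
t: 13.15
tool_pos: [0.4277, -0.1342, 0.254]
eef_rot: [3.123, 0.01, 1.551]
force: [-0.0, 0.3, 1.1]
grip_width: 0.0003
```

```bash
python3 -c "
from h import *
go(to=(.42,.361,.2))"
```

```text
tool shift [ 0.4954 -0.0186  0.0487] rows>= 12.453898035391646 zaxis [ 0.0182 -0.0104 -0.9998] yaw 1.5506076536404143 j [ 1.4904 -0.1076 -1.1862  1.8194 -0.0978  1.3432  0.3062]
```

Emit:
{"api": "jog_arm", "payload": {"increments": [[[0.035,0,0,0,-1],[0.035,0,0,0,-1],[0.035,0,0,0,-1],[0.035,0,0,0,-1],[0.035,0,0,0,-1]]]}}

```text
t: 13.65
tool_pos: [0.4306, 0.0409, 0.2523]
eef_rot: [3.123, 0.012, 1.551]
force: [-0.3, -0.2, -0.1]
grip_width: 0.0005
```

```bash
python3 -c "
from h import *
go(to=(.42,.361,.2))"
```

```text
tool shift [ 0.3204 -0.0178  0.0483] rows>= 8.113369074271473 zaxis [ 0.0184 -0.0119 -0.9998] yaw 1.550935239438582 j [ 1.359  -0.3259 -1.2899  1.8504 -0.3085  1.3739  0.1202]
```

Emit:
{"api": "jog_arm", "payload": {"increments": [[[-0.04,0,0,0,-1],[-0.04,0,0,0,-1],[-0.04,0,0,0,-1],[-0.04,0,0,0,-1],[-0.04,0,0,0,-1]]]}}

```text
t: 14.15
tool_pos: [0.4271, -0.1621, 0.2545]
eef_rot: [3.123, 0.012, 1.551]
force: [0.4, 0.4, 0.5]
grip_width: 0.0004
```

Emit:
{"api": "jog_arm", "payload": {"increments": [[[-0.04,0,0,0,-1],[-0.04,0,0,0,-1],[-0.04,0,0,0,-1],[-0.04,0,0,0,-1],[-0.04,0,0,0,-1]]]}}

```text
t: 14.65
tool_pos: [0.4237, -0.3621, 0.2562]
eef_rot: [3.124, 0.01, 1.551]
force: [0.3, -0.4, 0.7]
grip_width: 0.0005
```

Emit:
{"api": "jog_arm", "payload": {"increments": [[[-0.04,0,0,0,-1],[-0.04,0,0,0,-1],[-0.04,0,0,0,-1],[-0.04,0,0,0,-1],[-0.04,0,0,0,-1]]]}}

```text
t: 15.15
tool_pos: [0.4204, -0.5619, 0.2582]
eef_rot: [3.124, 0.01, 1.551]
force: [0.3, -0.4, 0.6]
grip_width: 0.0006
```

```bash
python3 -c "
from h import *
go(to=(.55,-.4,.25))"
```

```text
tool shift [0.1646 0.1262 0.0087] rows>= 5.189173615286332 zaxis [ 0.0174 -0.0104 -0.9998] yaw 1.5507290985885485 j [ 1.4105  0.6329 -0.9208  1.1505  0.4891  1.5528  0.5769]
```

Emit:
{"api": "jog_arm", "payload": {"increments": [[[0.034,0.025,0,0,-1],[0.034,0.025,0,0,-1],[0.034,0.025,0,0,-1],[0.034,0.025,0,0,-1],[0.034,0.025,0,0,-1]]]}}

```text
t: 15.65
tool_pos: [0.5493, -0.3911, 0.2591]
eef_rot: [3.124, 0.01, 1.551]
force: [1.6, 0.5, -0.8]
grip_width: 0.0002
```

Emit:
{"api": "jog_arm", "payload": {"increments": [[[0.034,0.025,0,0,-1],[0.034,0.025,0,0,-1],[0.034,0.025,0,0,-1],[0.034,0.025,0,0,-1],[0.034,0.0,0,0,-1]]]}}

```text
t: 16.15
tool_pos: [0.6532, -0.2216, 0.2584]
eef_rot: [3.123, 0.009, 1.553]
force: [0.9, 1.1, 0.2]
grip_width: 0.0007
```

Emit:
{"api": "jog_arm", "payload": {"increments": [[[0.035,0.0,0,0,-1],[0.035,0.0,0,0,-1],[0.035,0.0,0,0,-1],[0.035,0.0,0,0,-1],[0.035,0.0,0,0,-1]]]}}

```text
t: 16.65
tool_pos: [0.6541, -0.0481, 0.2576]
eef_rot: [3.123, 0.011, 1.551]
force: [0.7, 0.1, 0.2]
grip_width: 0.0006
```

```bash
python3 -c "
from h import *
go(to=(.42,.361,.2))"
```

```text
tool shift [ 0.4049 -0.2431  0.0486] rows>= 11.87073122367428 zaxis [ 0.0182 -0.0114 -0.9998] yaw 1.5509403594028415 j [ 0.6675  0.5576 -1.0153  1.2963  0.4829  1.518  -0.3117]
```

Emit:
{"api": "jog_arm", "payload": {"increments": [[[0.036,-0.005,0,0,-1],[0.036,-0.005,0,0,-1],[0.036,-0.005,0,0,-1],[0.036,-0.005,0,0,-1],[0.036,-0.005,0,0,-1]]]}}

```text
t: 17.15
tool_pos: [0.632, 0.1322, 0.2553]
eef_rot: [3.123, 0.011, 1.551]
force: [0.5, 0.4, 0.4]
grip_width: 0.0005
```

Emit:
{"api": "jog_arm", "payload": {"increments": [[[0.036,-0.018,0,0,-1],[0.036,-0.018,0,0,-1],[0.036,-0.018,0,0,-1],[0.036,-0.018,0,0,-1],[0.036,-0.018,0,0,-1]]]}}

```text
t: 17.65
tool_pos: [0.5447, 0.3135, 0.2518]
eef_rot: [3.122, 0.011, 1.551]
force: [1.4, 0.7, -0.2]
grip_width: 0.0002
```

```bash
python3 -c "
from h import *
go(to=(.42,.361,.2))"
```

```text
tool shift [ 0.0456 -0.1266  0.0488] rows>= 3.578814937399435 zaxis [ 0.0191 -0.0116 -0.9998] yaw 1.550718741591632 j [ 0.1401  0.5244 -1.0745  1.3762  0.4792  1.5016 -0.9259]
```

Emit:
{"api": "jog_arm", "payload": {"increments": [[[0.0115,-0.032,0.012,0,-1],[0.0115,-0.032,0.012,0,-1],[0.0115,-0.032,0.012,0,-1],[0.0115,-0.032,0.012,0,-1],[0,0,0,0,-1]]]}}

```text
t: 18.15
tool_pos: [0.4143, 0.3617, 0.1999]
eef_rot: [3.124, 0.012, 1.558]
force: [0.4, -0.0, 0.7]
grip_width: 0.0004
```

Emit:
{"api": "jog_arm", "payload": {"increments": [[[0,0,0.032,0,-1],[0,0,0.032,0,-1],[0,0,0.032,0,-1],[0,0,0.03,0,-1],[0,0,0,0,-1]]]}}

```text
t: 18.65
tool_pos: [0.4206, 0.3566, 0.0717]
eef_rot: [3.127, 0.014, 1.552]
force: [0.2, 0.1, -0.6]
grip_width: 0.0006
```

Emit:
{"api": "jog_arm", "payload": {"increments": [[[0,0.012,0,0,-1],[0,0.012,0,0,-1],[0,0.012,0,0,-1],[0,0.012,0,0,-1],[0,0.012,0,0,-1]]]}}

```text
t: 19.15
tool_pos: [0.483, 0.3584, 0.0769]
eef_rot: [3.122, 0.009, 1.554]
force: [-0.8, -0.4, 1.6]
grip_width: 0.0004
```

```bash
python3 -c "
from h import *
go(to=(.51,.361,.073))
snap('side','side3.png',(60,190,360,400),2.5)"
```

```text
tool shift [0.0031 0.0269 0.0044] rows>= 0.6857454626568972 zaxis [ 0.0195 -0.0098 -0.9998] yaw 1.554025202535699 j [ 0.0354  0.6134 -1.0083  1.6584  0.5772  1.184  -1.1333]
```

View pics/side3.png

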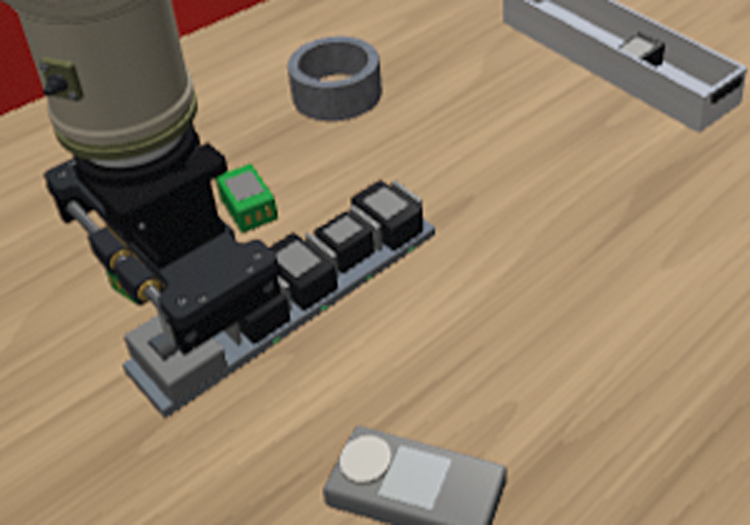

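Fingers are at the lever at about (170, 340), hidden by the hand. The packs are undisturbed and the force is small. I'll keep pushing until it resists.

Emit:
{"api": "jog_arm", "payload": {"increments": [[[0,0.01,0,0,-1],[0,0.01,0,0,-1],[0,0.005,0,0,-1],[0,0,0,0,-1]]]}}

```text
t: 19.6
tool_pos: [0.5073, 0.3576, 0.0765]
eef_rot: [3.123, 0.01, 1.554]
force: [-0.1, -0.6, 0.2]
grip_width: 0.0003
```

Emit:
{"api": "jog_arm", "payload": {"increments": [[[0,0.006,0,0,-1],[0,0.004,0,0,-1],[0,0.0,0,0,-1]]]}}

```text
t: 19.9
tool_pos: [0.5164, 0.3577, 0.0768]
eef_rot: [3.123, 0.01, 1.555]
force: [-2.1, -1.0, 0.2]
grip_width: 0.0008
```

Emit:
{"api": "jog_arm", "payload": {"increments": [[[0,-0.02,0,0,-1],[0,-0.02,-0.02,0,1],[0,-0.02,-0.035,0,1],[-0.02,0,-0.035,0,1],[-0.02,0,-0.02,0,1]]]}}

```text
t: 20.4
tool_pos: [0.4535, 0.3208, 0.1888]
eef_rot: [3.12, 0.009, 1.557]
force: [0.4, -0.2, -0.2]
grip_width: 0.0243
```

```bash
python3 -c "
from h import *
go(to=(.506,.2925,.15))
snap('top','top3.png',(120,180,240,270),6.5)"
```

```text
tool shift [-0.0272  0.052   0.0402] rows>= 1.7790915916735597 zaxis [ 0.0217 -0.0091 -0.9997] yaw 1.5571339364643104 j [ 0.2172  0.4069 -1.1434  1.6622  0.4047  1.3168 -1.0113]
```

View pics/top3.png

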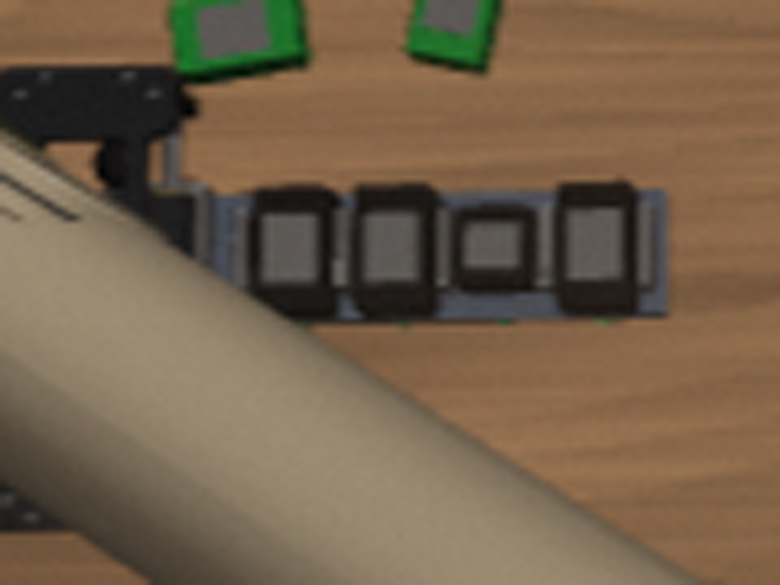

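Emit:
{"api": "jog_arm", "payload": {"increments": [[[-0.035,0.01,0,0,1],[-0.035,0.01,0,0,1],[-0.035,0.01,0,0,1],[-0.035,0.01,0,0,1],[-0.034,0.01,0.02,0,1]]]}}

```text
t: 20.95
tool_pos: [0.5031, 0.1437, 0.1707]
eef_rot: [3.118, 0.01, 1.554]
force: [0.7, 0.4, -0.3]
grip_width: 0.0685
```

```bash
python3 -c "
from h import *
go(to=(.5045,.147,.1))
snap('side','s4.png',(75,210,275,360),4)
print(back('top',120+115/6.5-.5,180+160/6.5-.5,.09))
for x in (.515,.525,.533,.54): print(x,(proj('side',(x,.36,.09))-[75,210])*4)
snap('wrist','w4.png',None,1)
"
```

```text
tool shift [ 0.0041 -0.0003  0.0707] rows>= 1.7709291430973082 zaxis [ 0.0235 -0.0105 -0.9997] yaw 1.5542435473351766 j [ 0.6186  0.3221 -1.1507  1.771   0.3329  1.237  -0.6365]
[0.543 0.366 0.09 ]
0.515 [185.8143 375.3723]
0.525 [175.0552 364.5275]
0.533 [166.5599 355.9645]
0.54 [159.2067 348.5528]
```

View pics/s4.png

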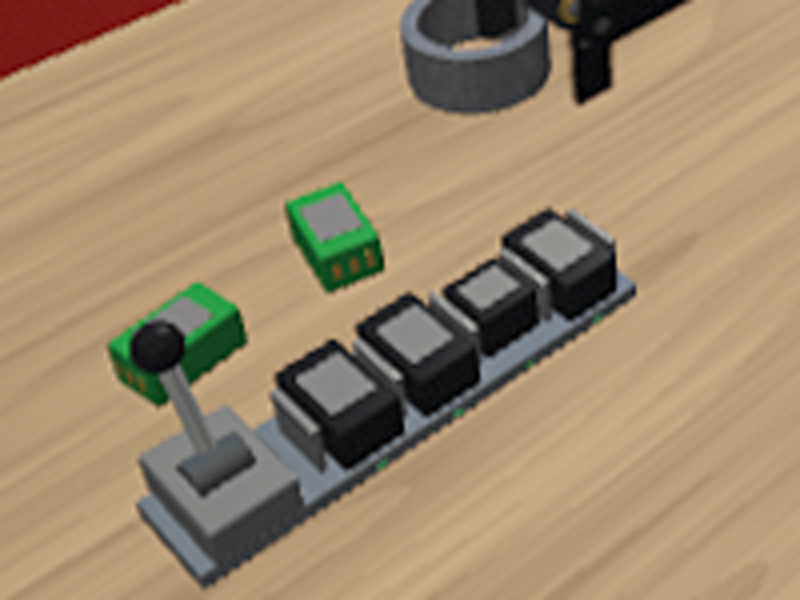

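View pics/w4.png

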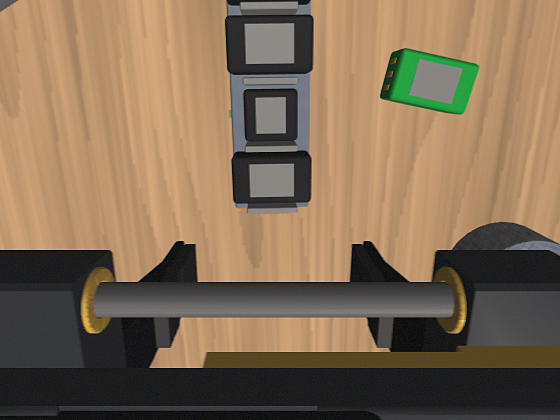

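Side crop: lever ball at (158, 346), which is x≈0.54. The top view agrees, so it has swung about 1.1 rad from its start and leans fully away. The wrist view shows the last pack (272, 180) centred between the fingers. I'll leave the pack by the lever and take D first.

Emit:
{"api": "jog_arm", "payload": {"increments": [[[0.003,0.001,0.035,0,1],[0,0,0.035,0,1],[0,0,0.03,0,1],[0,0,0,0,1]]]}}

```text
t: 21.45
tool_pos: [0.502, 0.1464, 0.0658]
eef_rot: [3.128, 0.011, 1.555]
force: [-0.4, -0.1, 0.2]
grip_width: 0.0866
```

```bash
python3 -c "
from h import *
go(to=(.505,.147,.02))"
```

```text
tool shift [0.0012 0.0024 0.0459] rows>= 1.148435187089786 zaxis [ 0.0136 -0.0112 -0.9998] yaw 1.55545647279645 j [ 0.5084  0.4622 -1.0536  1.8711  0.4761  1.0727 -0.7502]
```

Emit:
{"api": "jog_arm", "payload": {"increments": [[[0,0.003,0.024,0,1],[0,0,0.022,0,1],[0,0,0,0,1],[0,0,0,0,-1],[0,0,0,0,-1]]]}}

```text
t: 21.95
tool_pos: [0.5091, 0.1468, 0.0248]
eef_rot: [3.12, 0.01, 1.555]
force: [-0.4, -0.1, 0.1]
grip_width: 0.0775
```

Emit:
{"api": "jog_arm", "payload": {"increments": [[[0,0,0,0,-1],[0,0,0,0,-1],[0,0,-0.01,0,-1],[0,0,-0.02,0,-1],[0,0,-0.03,0,-1]]]}}

```text
t: 22.45
tool_pos: [0.506, 0.1465, 0.0831]
eef_rot: [3.125, 0.01, 1.555]
force: [0.4, 0.2, -1.9]
grip_width: 0.0621
```

```bash
python3 -c "
from h import *
go(to=(.52,-.01,.12))"
```

```text
tool shift [-0.1567  0.017  -0.035 ] rows>= 4.035695018617175 zaxis [ 0.0165 -0.0106 -0.9998] yaw 1.5548948365999027 j [ 0.522   0.4449 -1.0685  1.8496  0.4565  1.1012 -0.7327]
```

Emit:
{"api": "jog_arm", "payload": {"increments": [[[-0.031,0.003,-0.01,0,-1],[-0.031,0.003,-0.01,0,-1],[-0.031,0.003,-0.01,0,-1],[-0.031,0.003,0,0,-1],[-0.031,0.003,0,0,-1]]]}}

```text
t: 22.95
tool_pos: [0.5191, -0.0094, 0.1158]
eef_rot: [3.122, 0.011, 1.555]
force: [1.0, -0.4, -2.1]
grip_width: 0.062
```

Emit:
{"api": "jog_arm", "payload": {"increments": [[[0,0,0,-8.07,-1],[0,0,0,-8.07,-1],[0,0,0,-8.07,-1],[0,0,0,-8.07,-1],[0,0,0,-8.07,-1]]]}}

```text
t: 23.45
tool_pos: [0.5189, -0.0081, 0.1154]
eef_rot: [3.134, 0.02, 2.265]
force: [-0.4, -0.4, -1.0]
grip_width: 0.0616
```

Emit:
{"api": "jog_arm", "payload": {"increments": [[[0,0,0,-8.07,-1],[0,0,0,-8.07,-1],[0,0,0,-8.07,-1],[0,0,0,-8.07,-1],[0,0,0,-8.07,-1]]]}}

```text
t: 23.95
tool_pos: [0.5189, -0.0082, 0.1154]
eef_rot: [-3.134, 0.021, 2.969]
force: [0.2, -0.2, -2.6]
grip_width: 0.0619
```

Emit:
{"api": "jog_arm", "payload": {"increments": [[[0,0,0,-8.07,-1],[0,0,0.02,0,-1],[0,0,0.03,0,-1],[0,0,0,0,-1],[0,0,0,0,-1]]]}}

```text
t: 24.45
tool_pos: [0.5198, -0.0084, 0.0656]
eef_rot: [-3.132, 0.019, 3.104]
force: [0.7, 1.0, -1.3]
grip_width: 0.0619
```

```bash
python3 -c "
from h import *
s=arm.sense();p=s['tool_pos'];print(s['eef_rot'],s['grip_width'],s['tool_pos'],s['t'])
go(to=(p[0],p[1],.013))"
```

```text
[-3.1321  0.0188  3.1045] 0.06192640812736236 [ 0.5198 -0.0084  0.0656] 24.45
tool shift [0.001  0.0005 0.0526] rows>= 1.315495328743518 zaxis [ 0.0185 -0.0102 -0.9998] yaw 3.1044642232946207 j [ 0.976   0.6205 -1.3069  1.8813  0.6768  1.1569  0.9574]
```

Emit:
{"api": "jog_arm", "payload": {"increments": [[[0,0,0.025,0,-1],[0,0,0.017,0,-1],[0,0,0.005,0,-1],[0,0,0,0,-1]]]}}

```text
t: 24.85
tool_pos: [0.5207, -0.0089, 0.0179]
eef_rot: [-3.132, 0.019, 3.104]
force: [-0.1, 0.5, -0.2]
grip_width: 0.0617
```

Emit:
{"api": "jog_arm", "payload": {"increments": [[[0,0,0.003,0,-1],[0,0,0.002,0,-1],[0,0,0,0,-1]]]}}

```text
t: 25.15
tool_pos: [0.521, -0.0091, 0.013]
eef_rot: [-3.132, 0.019, 3.104]
force: [-0.4, -0.3, -0.9]
grip_width: 0.0615
```

```bash
python3 -c "
from h import *
s=arm.sense();print(s['tool_pos'],s['force'])
snap('side','x.png')
snap('side','s5.png',(150,150,390,310),2.5) if 0 else None"
```

```text
[ 0.521  -0.0091  0.013 ] [-0.3625 -0.3217 -0.8943]
```

Forces stay small, so it has barely touched. Down 1 mm at a time until it makes contact.

Emit:
{"api": "jog_arm", "payload": {"increments": [[[0,0,0.001,0,-1],[0,0,0.001,0,-1],[0,0,0,0,-1]]]}}

```text
t: 25.5
tool_pos: [0.5215, -0.0093, 0.0119]
eef_rot: [-3.131, 0.02, 3.104]
force: [-3.9, -2.1, 11.1]
grip_width: 0.062
```

Emit:
{"api": "jog_arm", "payload": {"increments": [[[0,0,0.001,0,-1],[0,0,0,0,-1]]]}}

```text
t: 25.7
tool_pos: [0.5217, -0.0094, 0.0112]
eef_rot: [-3.131, 0.02, 3.104]
force: [-5.5, -3.4, 15.8]
grip_width: 0.0619
```

Emit:
{"api": "jog_arm", "payload": {"increments": [[[0,0,-0.001,0,1],[0,0,0,0,1],[0,0,0,0,1],[0,0,-0.02,0,1],[0,0,-0.03,0,1]]]}}

```text
t: 26.2
tool_pos: [0.5188, -0.0086, 0.0601]
eef_rot: [-3.132, 0.016, 3.104]
force: [0.3, -0.5, 0.7]
grip_width: 0.0856
```

Emit:
{"api": "jog_arm", "payload": {"increments": [[[0,0,-0.02,8.2,1],[0,0,0,8.2,1],[0,0,0,8.2,1],[0,0,0,8.2,1],[0,0,0,8.2,1]]]}}

```text
t: 26.7
tool_pos: [0.5195, -0.0083, 0.0807]
eef_rot: [3.136, 0.021, 2.383]
force: [0.4, 0.2, -0.6]
grip_width: 0.0869
```

Emit:
{"api": "jog_arm", "payload": {"increments": [[[0,0,0,8.2,1],[0,0,0,8.2,1],[0,0,0,8.2,1],[0,0,0,8.2,1],[0,0,0,8.2,1]]]}}

```text
t: 27.2
tool_pos: [0.5195, -0.0082, 0.0807]
eef_rot: [3.124, 0.012, 1.667]
force: [1.2, -0.4, -0.2]
grip_width: 0.0872
```

Emit:
{"api": "jog_arm", "payload": {"increments": [[[0,0,0,8.0,1],[0,0,0.01,0,1],[0,0,0,0,1]]]}}

```text
t: 27.5
tool_pos: [0.5189, -0.0086, 0.0693]
eef_rot: [3.124, 0.01, 1.538]
force: [-0.2, 0.6, 0.7]
grip_width: 0.0869
```

```bash
python3 -c "
from h import *
go(to=(.5215,-.0093,.012))
snap('wrist','w5.png')
for z in (.03,.0): print(proj('wrist',(.5215,-.0093,z)))
f=np.load('pics/wrist.npz');print(-f['R'].T@f['t'])
c=[proj('wrist',(.5215+a,-.0093+b,.03)) for a in(-.019,.019) for b in (-.031,.031)];print(c)"
```

```text
tool shift [-0.0001  0.0016  0.0574] rows>= 1.4347197005590353 zaxis [ 0.017  -0.0104 -0.9998] yaw 1.5375575583778385 j [ 0.7898  0.4182 -1.0127  1.8857  0.4242  1.0497 -0.4303]
[277.2227 233.523 ]
[275.9436 217.0749]
[0.5183 0.0665 0.2308]
[array([246.7153, 283.9208]), array([240.6415, 181.4955]), array([310.9106, 281.4355]), array([310.2653, 178.9369])]
```

View pics/w5.png

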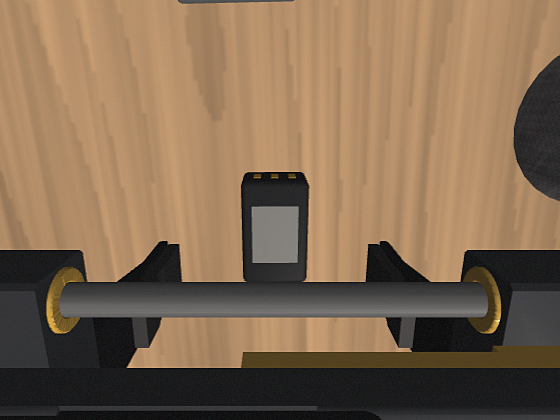

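The pack stands at (275, 230) in the wrist picture, within 2 px of the prediction. Going down to grip it by its long sides and carry it over the tray.

Emit:
{"api": "jog_arm", "payload": {"increments": [[[0,0.001,0.03,0,1],[0,0,0.026,0,1],[0,0,0,0,1],[0,0,0,0,-1],[0,0,0,0,-1]]]}}

```text
t: 28.05
tool_pos: [0.5226, -0.0089, 0.0161]
eef_rot: [3.121, 0.009, 1.534]
force: [0.8, -0.2, 0.6]
grip_width: 0.0782
```

Emit:
{"api": "jog_arm", "payload": {"increments": [[[0,0,0,0,-1],[0,0,0,0,-1],[0,0,0,0,-1],[0,0,0,0,-1],[0,0,0,0,-1]]]}}

```text
t: 28.55
tool_pos: [0.5218, -0.0092, 0.0149]
eef_rot: [3.122, 0.01, 1.533]
force: [-1.3, 0.5, 0.8]
grip_width: 0.039
```

Emit:
{"api": "jog_arm", "payload": {"increments": [[[0,0,-0.03,0,-1],[0,0,-0.04,0,-1],[0,0,-0.04,0,-1],[0,0,0,0,-1]]]}}

```text
t: 28.95
tool_pos: [0.5223, -0.0074, 0.1293]
eef_rot: [3.116, 0.01, 1.533]
force: [0.3, 0.3, -1.8]
grip_width: 0.0378
```

```bash
python3 -c "
from h import *
go(to=(.609,-.2317,.12))"
```

```text
tool shift [-0.2208  0.0947  0.0141] rows>= 6.016801507274221 zaxis [ 0.0256 -0.0113 -0.9996] yaw 1.5334142975065648 j [ 0.8463  0.3392 -1.0685  1.8277  0.3438  1.1447 -0.374 ]
```

Emit:
{"api": "jog_arm", "payload": {"increments": [[[-0.0368,0.0158,0.0,0,-1],[-0.0368,0.0158,0.0,0,-1],[-0.0368,0.0158,0.0,0,-1],[-0.0368,0.0158,0.0,0,-1],[-0.0368,0.0158,0.0,0,-1]]]}}

```text
t: 29.45
tool_pos: [0.5916, -0.1965, 0.1267]
eef_rot: [3.124, 0.01, 1.533]
force: [1.0, 0.5, -1.7]
grip_width: 0.0378
```

Emit:
{"api": "jog_arm", "payload": {"increments": [[[-0.0368,0.0158,0.0,0,-1],[0,0,0.02,0,-1],[0,0,0.01,0,-1],[0,0,0,0,-1]]]}}

```text
t: 29.85
tool_pos: [0.6053, -0.231, 0.0962]
eef_rot: [3.126, 0.008, 1.535]
force: [0.5, 0.6, -0.7]
grip_width: 0.0379
```

```bash
python3 -c "
from h import *
go(to=(.609,-.2317,.075))
s=arm.sense()
snap('wrist','w6.png',None,1.4)
for n,y in(('top rim +y outer',.039),('inner',.035),('inner-',-.035),('outer-',-.039)):
  for x in(.04,.11): 
    c,sn=np.cos(-.038),np.sin(-.038); print(n,x,1.4*proj('wrist',(.5342+c*x-sn*y,-.2288+sn*x+c*y,.05)))
"
```

```text
tool shift [-0.0004  0.0034  0.0212] rows>= 0.5376261130416986 zaxis [ 0.0151 -0.0083 -0.9999] yaw 1.534753251476038 j [ 0.9256  0.6279 -0.886   1.5222  0.5127  1.2179 -0.0751]
top rim +y outer 0.04 [303.3005 228.8251]
top rim +y outer 0.11 [479.1265 228.6082]
inner 0.04 [303.7041 238.7575]
inner 0.11 [478.6054 238.4921]
inner- 0.04 [310.1362 397.0476]
inner- 0.11 [470.2966 396.0803]
outer- 0.04 [310.4711 405.2886]
outer- 0.11 [469.8638 404.2884]
```

View pics/w6.png

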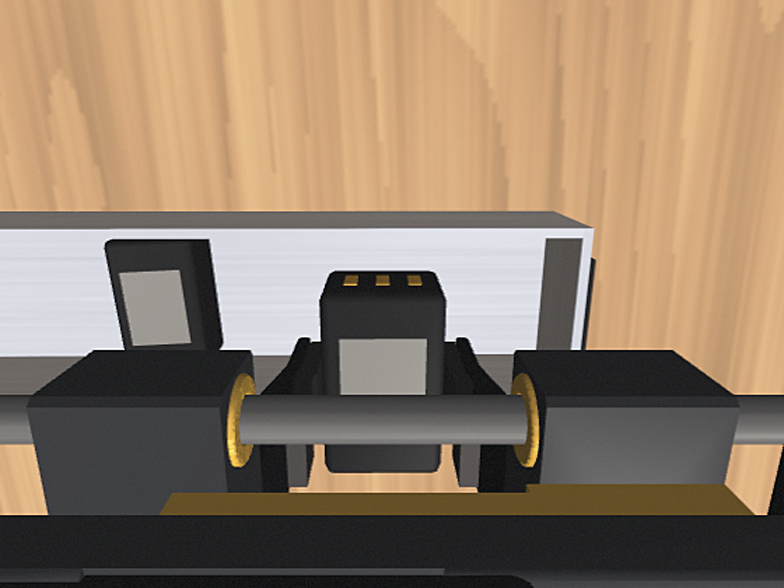

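Wrist view: the +y rim is at row 228 (predicted 229). The tray pack is at (160, 295) and the held pack's leading edge at (382, 272). Alignment is good, so I'm lowering slowly.

Emit:
{"api": "jog_arm", "payload": {"increments": [[[0,0.002,0.015,0,-1],[0,0,0.015,0,-1],[0,0,0.012,0,-1],[0,0,0,0,-1]]]}}

```text
t: 30.3
tool_pos: [0.6081, -0.2326, 0.0542]
eef_rot: [3.126, 0.009, 1.534]
force: [-0.6, -0.1, -1.8]
grip_width: 0.0378
```

Emit:
{"api": "jog_arm", "payload": {"increments": [[[0,0,0.01,0,-1],[0,0,0.01,0,-1],[0,0,0.007,0,-1],[0,0,0,0,-1]]]}}

```text
t: 30.7
tool_pos: [0.6093, -0.2332, 0.0284]
eef_rot: [3.124, 0.009, 1.533]
force: [0.3, -0.1, -2.3]
grip_width: 0.0381
```

```bash
python3 -c "
from h import *
s=arm.sense();print(s['force']);p=s['tool_pos']-[.5342,-.2288,0];a=.038
print(p[0]*np.cos(a)-p[1]*np.sin(a),p[0]*np.sin(a)+p[1]*np.cos(a),p[2])"
```

```text
[ 0.2575 -0.0822 -2.276 ]
0.07521055869220128 -0.0015383564117335473 0.028446346025712624
```

No contact with the walls. On down to the floor.

Emit:
{"api": "jog_arm", "payload": {"increments": [[[0,0,0.004,0,-1],[0,0,0.003,0,-1],[0,0,0,0,-1]]]}}

```text
t: 31.0
tool_pos: [0.61, -0.2333, 0.0225]
eef_rot: [3.123, 0.01, 1.533]
force: [-0.8, -0.6, -1.7]
grip_width: 0.0379
```

Emit:
{"api": "jog_arm", "payload": {"increments": [[[0,0,0.0015,0,-1],[0,0,0.0015,0,-1],[0,0,0,0,-1]]]}}

```text
t: 31.3
tool_pos: [0.6101, -0.2334, 0.0196]
eef_rot: [3.122, 0.01, 1.533]
force: [-0.5, 0.3, -2.0]
grip_width: 0.0376
```

Emit:
{"api": "jog_arm", "payload": {"increments": [[[0,0,0.001,0,-1],[0,0,0.001,0,-1],[0,0,0,0,-1]]]}}

```text
t: 31.6
tool_pos: [0.6103, -0.2334, 0.0194]
eef_rot: [3.123, 0.01, 1.533]
force: [-6.1, 1.1, 13.5]
grip_width: 0.0378
```

Emit:
{"api": "jog_arm", "payload": {"increments": [[[0,0,0.001,0,-1],[0,0,0,0,-1]]]}}

```text
t: 31.8
tool_pos: [0.6105, -0.2334, 0.0191]
eef_rot: [3.122, 0.011, 1.533]
force: [-9.0, 1.6, 19.3]
grip_width: 0.0379
```

Emit:
{"api": "jog_arm", "payload": {"increments": [[[0,0,-0.002,0,0.3],[0,0,0,0,0.3],[0,0,0,0,0.3],[0,0,-0.02,0,0.3],[0,0,-0.03,0,0.3]]]}}

```text
t: 32.3
tool_pos: [0.6083, -0.2325, 0.0687]
eef_rot: [3.125, 0.008, 1.533]
force: [0.5, -0.9, 0.2]
grip_width: 0.056
```

Emit:
{"api": "jog_arm", "payload": {"increments": [[[0,0,-0.03,0,0.5],[0,0,-0.03,0,1],[0.0363,-0.0093,0,0,1],[0.0363,-0.0093,0,0,1],[0.0363,-0.0093,0,0,1]]]}}

```text
t: 32.8
tool_pos: [0.5843, -0.121, 0.1287]
eef_rot: [3.121, 0.01, 1.533]
force: [0.5, 0.5, -0.1]
grip_width: 0.0845
```

Emit:
{"api": "jog_arm", "payload": {"increments": [[[0.0363,-0.0093,0,0,1],[0.0363,-0.0093,0,0,1],[0.0363,-0.0093,0,0,1],[0.0363,-0.0093,0,0,1],[0.0363,-0.0093,0,0,1]]]}}

```text
t: 33.3
tool_pos: [0.5445, 0.0623, 0.1259]
eef_rot: [3.121, 0.01, 1.533]
force: [1.6, -0.2, 0.6]
grip_width: 0.0868
```

Emit:
{"api": "jog_arm", "payload": {"increments": [[[0.0363,-0.0093,0,0,1],[0.0363,-0.0093,0,0,1],[0.0363,-0.0093,0,0,1],[0.0363,-0.0093,0,0,1],[0.0363,-0.0093,0,-1.3,1]]]}}

```text
t: 33.8
tool_pos: [0.5048, 0.2455, 0.1233]
eef_rot: [3.121, 0.01, 1.556]
force: [1.6, -0.2, -0.2]
grip_width: 0.0869
```

```bash
python3 -c "
from h import *
go(to=(.507,.243,.065))"
```

```text
tool shift [-0.0018  0.001   0.0583] rows>= 1.4592745393150588 zaxis [ 0.0202 -0.0104 -0.9997] yaw 1.5559895640466237 j [ 0.3085  0.4673 -1.0583  1.7257  0.4573  1.2017 -0.8865]
```

Emit:
{"api": "jog_arm", "payload": {"increments": [[[-0.0015,0,0.035,0,1],[0,0,0.035,0,1],[0,0,0.02,0,1],[0,0,0.011,0,1],[0,0,0,0,1]]]}}

```text
t: 34.3
tool_pos: [0.5067, 0.2411, 0.0207]
eef_rot: [3.124, 0.01, 1.556]
force: [-0.3, 0.7, 1.0]
grip_width: 0.0872
```

Emit:
{"api": "jog_arm", "payload": {"increments": [[[0,0,0,0,-1],[0,0,0,0,-1],[0,0,0,0,-1],[0,0,0,0,-1],[0,0,0,0,-1]]]}}

```text
t: 34.8
tool_pos: [0.5073, 0.2414, 0.0215]
eef_rot: [3.122, 0.01, 1.556]
force: [-1.0, -0.7, 6.1]
grip_width: 0.0617
```

Emit:
{"api": "jog_arm", "payload": {"increments": [[[0,0,-0.01,0,-1],[0,0,-0.02,0,-1],[0,0,-0.03,0,-1],[0,0,-0.03,0,-1],[0,0,0,0,-1]]]}}

```text
t: 35.3
tool_pos: [0.5068, 0.2438, 0.1151]
eef_rot: [3.118, 0.008, 1.556]
force: [0.1, 1.1, -2.4]
grip_width: 0.0619
```

```bash
python3 -c "
from h import *
go(to=(.52,-.01,.115))"
```

```text
tool shift [-0.2535  0.0168  0.0024] rows>= 6.352951844274429 zaxis [ 0.024  -0.008  -0.9997] yaw 1.5562059115473583 j [ 0.3089  0.4754 -1.053   1.7353  0.4675  1.1834 -0.889 ]
```

Emit:
{"api": "jog_arm", "payload": {"increments": [[[-0.0362,0.0024,0,0,-1],[-0.0362,0.0024,0,0,-1],[-0.0362,0.0024,0,0,-1],[-0.0362,0.0024,0,0,-1],[-0.0362,0.0024,0,0,-1]]]}}

```text
t: 35.8
tool_pos: [0.5141, 0.0595, 0.1127]
eef_rot: [3.123, 0.01, 1.556]
force: [0.1, -0.2, -1.6]
grip_width: 0.0619
```

Emit:
{"api": "jog_arm", "payload": {"increments": [[[-0.0362,0.0024,0,0,-1],[-0.0362,0.0024,0,0,-1],[0,0,0,-8.07,-1],[0,0,0,-8.07,-1],[0,0,0,-8.07,-1]]]}}

```text
t: 36.3
tool_pos: [0.5179, -0.0118, 0.1135]
eef_rot: [3.129, 0.017, 1.983]
force: [0.9, 0.7, -1.4]
grip_width: 0.0617
```

Emit:
{"api": "jog_arm", "payload": {"increments": [[[0,0,0,-8.07,-1],[0,0,0,-8.07,-1],[0,0,0,-8.07,-1],[0,0,0,-8.07,-1],[0,0,0,-8.07,-1]]]}}

```text
t: 36.8
tool_pos: [0.5179, -0.0115, 0.1135]
eef_rot: [-3.14, 0.021, 2.689]
force: [0.5, 0.0, -2.0]
grip_width: 0.0619
```

Emit:
{"api": "jog_arm", "payload": {"increments": [[[0,0,0,-8.07,-1],[0,0,0,-8.07,-1],[0,0,0,-8.07,-1],[0,0,0.03,0,-1],[0,0,0.03,0,-1]]]}}

```text
t: 37.3
tool_pos: [0.5196, -0.0123, 0.0531]
eef_rot: [-3.132, 0.02, 3.105]
force: [0.4, 0.1, -1.9]
grip_width: 0.062
```

Emit:
{"api": "jog_arm", "payload": {"increments": [[[0,0,0.02,0,-1],[0,0,0.01,0,-1],[0,0,0,0,-1]]]}}

```text
t: 37.6
tool_pos: [0.5192, -0.0122, 0.0228]
eef_rot: [-3.132, 0.017, 3.106]
force: [0.3, -0.3, -0.1]
grip_width: 0.0622
```

Emit:
{"api": "jog_arm", "payload": {"increments": [[[0,0,0.005,0,-1],[0,0,0.004,0,-1],[0,0,0,0,-1]]]}}

```text
t: 37.9
tool_pos: [0.5203, -0.0125, 0.0149]
eef_rot: [-3.132, 0.019, 3.105]
force: [-0.0, -0.5, -1.7]
grip_width: 0.0618
```

Emit:
{"api": "jog_arm", "payload": {"increments": [[[0,0,0.0015,0,-1],[0,0,0,0,-1]]]}}

```text
t: 38.1
tool_pos: [0.5203, -0.0124, 0.0134]
eef_rot: [-3.132, 0.019, 3.105]
force: [-0.3, 0.1, -0.8]
grip_width: 0.0618
```

Emit:
{"api": "jog_arm", "payload": {"increments": [[[0,0,0.001,0,-1],[0,0,0,0,-1]]]}}

```text
t: 38.3
tool_pos: [0.5202, -0.0125, 0.0123]
eef_rot: [-3.132, 0.019, 3.105]
force: [-0.1, -0.4, -2.6]
grip_width: 0.0618
```

Emit:
{"api": "jog_arm", "payload": {"increments": [[[0,0,0.001,0,-1],[0,0,0.0005,0,-1],[0,0,0,0,-1]]]}}

```text
t: 38.6
tool_pos: [0.5202, -0.0124, 0.0107]
eef_rot: [-3.132, 0.019, 3.105]
force: [-0.0, -0.5, -1.4]
grip_width: 0.0619
```

Emit:
{"api": "jog_arm", "payload": {"increments": [[[0,0,0.001,0,-1],[0,0,0,0,-1]]]}}

```text
t: 38.8
tool_pos: [0.5205, -0.0125, 0.0102]
eef_rot: [-3.132, 0.019, 3.105]
force: [-2.0, -1.9, 4.7]
grip_width: 0.0615
```

Emit:
{"api": "jog_arm", "payload": {"increments": [[[0,0,0,0,1],[0,0,0,0,1],[0,0,0,0,1],[0,0,-0.02,0,1],[0,0,-0.03,0,1]]]}}

```text
t: 39.3
tool_pos: [0.5182, -0.0119, 0.0592]
eef_rot: [-3.132, 0.017, 3.106]
force: [0.5, -1.1, 1.7]
grip_width: 0.0858
```

Emit:
{"api": "jog_arm", "payload": {"increments": [[[0,0,-0.02,8.2,1],[0,0,0,8.2,1],[0,0,0,8.2,1],[0,0,0,8.2,1],[0,0,0,8.2,1]]]}}

```text
t: 39.8
tool_pos: [0.5189, -0.0117, 0.0798]
eef_rot: [3.136, 0.021, 2.384]
force: [0.3, -0.5, -0.4]
grip_width: 0.0868
```

Emit:
{"api": "jog_arm", "payload": {"increments": [[[0,0,0,8.2,1],[0,0,0,8.2,1],[0,0,0,8.2,1],[0,0,0,8.2,1],[0,0,0,8.2,1]]]}}

```text
t: 40.3
tool_pos: [0.5189, -0.0116, 0.0797]
eef_rot: [3.124, 0.012, 1.668]
force: [-0.4, 0.7, 0.1]
grip_width: 0.0865
```

Emit:
{"api": "jog_arm", "payload": {"increments": [[[0,0,0,8.1,1],[0,0,0.02,0,1],[0,0,0.01,0,1],[0,0,0,0,1]]]}}

```text
t: 40.7
tool_pos: [0.5184, -0.0119, 0.0484]
eef_rot: [3.125, 0.009, 1.534]
force: [-0.2, 1.5, -0.2]
grip_width: 0.0869
```

```bash
python3 -c "
from h import *
go(to=(.5203,-.0124,.0145))"
```

```text
tool shift [-0.0001  0.0014  0.034 ] rows>= 0.8496594097102173 zaxis [ 0.0162 -0.0098 -0.9998] yaw 1.5336300616770377 j [ 0.7617  0.4398 -0.9728  1.9029  0.4432  1.011  -0.4422]
```

Emit:
{"api": "jog_arm", "payload": {"increments": [[[0,0.001,0.02,0,1],[0,0,0.014,0,1],[0,0,0,0,1],[0,0,0,0,-1],[0,0,0,0,-1]]]}}

```text
t: 41.2
tool_pos: [0.5216, -0.0123, 0.0166]
eef_rot: [3.121, 0.01, 1.533]
force: [0.4, -0.3, 0.6]
grip_width: 0.0779
```

Emit:
{"api": "jog_arm", "payload": {"increments": [[[0,0,0,0,-1],[0,0,0,0,-1],[0,0,0,0,-1],[0,0,0,0,-1],[0,0,0,0,-1]]]}}

```text
t: 41.7
tool_pos: [0.521, -0.0125, 0.0158]
eef_rot: [3.123, 0.01, 1.533]
force: [-0.3, 0.4, 0.4]
grip_width: 0.0385
```

Emit:
{"api": "jog_arm", "payload": {"increments": [[[0,0,-0.03,0,-1],[0,0,-0.04,0,-1],[0,0,-0.04,0,-1],[-0.036,-0.013,0,0,-1],[-0.036,-0.013,0,0,-1]]]}}

```text
t: 42.2
tool_pos: [0.4908, -0.0822, 0.1271]
eef_rot: [3.12, 0.01, 1.535]
force: [0.1, -1.8, -2.1]
grip_width: 0.0374
```

Emit:
{"api": "jog_arm", "payload": {"increments": [[[-0.036,-0.013,0,0,-1],[-0.036,-0.013,0,0,-1],[-0.036,-0.013,0,0,-1],[-0.036,-0.013,0,0,-1],[0,0,0.02,0,-1]]]}}

```text
t: 42.7
tool_pos: [0.4319, -0.2306, 0.1075]
eef_rot: [3.121, 0.013, 1.525]
force: [-0.1, 0.8, -2.3]
grip_width: 0.0378
```

```bash
python3 -c "
from h import *
go(to=(.4343,-.225,.095))
for x,y in((-.04,.039),(-.1,.039)):
    c,sn=np.cos(-.038),np.sin(-.038); snap('wrist','w7.png',None,1.4); print(1.4*proj('wrist',(.5342+c*x-sn*y,-.2288+sn*x+c*y,.05)))
s=arm.sense()['tool_pos']; print('pack +y bottom edge',1.4*proj('wrist',s+[0,.031,-.0145]))"
```

```text
tool shift [0.0059 0.0018 0.0125] rows>= 0.3482410989000098 zaxis [ 0.0202 -0.0144 -0.9997] yaw 1.5246769173347363 j [ 1.2861  0.244  -0.9746  1.9304  0.2393  1.0606  0.1658]
[528.5272 206.8439]
[388.4799 218.9346]
pack +y bottom edge [380.0887 260.4699]
```

View pics/w7.png

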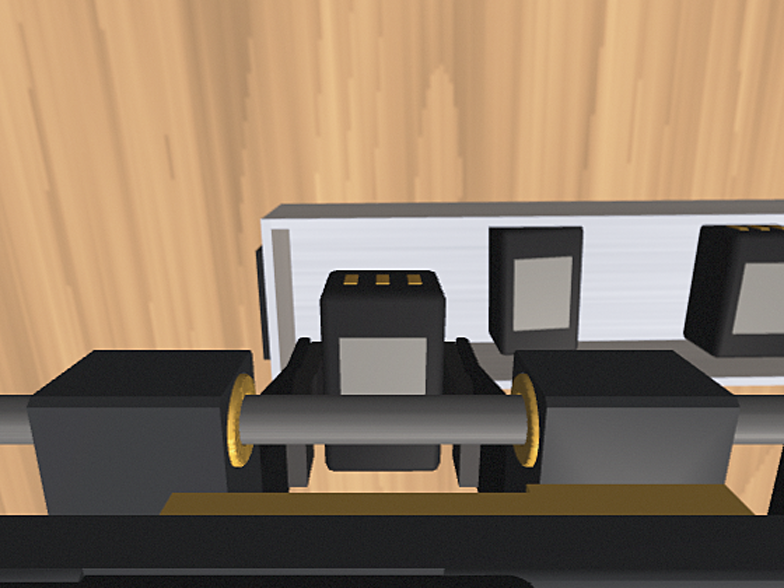

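Emit:
{"api": "jog_arm", "payload": {"increments": [[[0,0,0.01,0,-1],[0,0,0,0,-1]]]}}

```text
t: 43.0
tool_pos: [0.4335, -0.2232, 0.0957]
eef_rot: [3.123, 0.009, 1.535]
force: [0.3, -0.0, -1.4]
grip_width: 0.0377
```

```bash
python3 -c "
from h import *
go(to=(.435,-.225,.06))"
```

```text
tool shift [-0.0014  0.001   0.0357] rows>= 0.894228000865339 zaxis [ 0.018  -0.0094 -0.9998] yaw 1.5345739703234202 j [ 1.2683  0.2628 -0.9734  1.9432  0.2553  1.0422  0.1487]
```

Emit:
{"api": "jog_arm", "payload": {"increments": [[[-0.001,0.001,0.015,0,-1],[0,0,0.015,0,-1],[0,0,0.012,0,-1],[0,0,0,0,-1]]]}}

```text
t: 43.4
tool_pos: [0.4341, -0.225, 0.0523]
eef_rot: [3.125, 0.007, 1.533]
force: [-0.3, -0.9, -1.2]
grip_width: 0.0376
```

Emit:
{"api": "jog_arm", "payload": {"increments": [[[0,0,0.01,0,-1],[0,0,0.01,0,-1],[0,0,0.007,0,-1],[0,0,0,0,-1]]]}}

```text
t: 43.8
tool_pos: [0.4352, -0.2259, 0.0264]
eef_rot: [3.124, 0.009, 1.533]
force: [-0.7, 0.1, -2.5]
grip_width: 0.0377
```

Emit:
{"api": "jog_arm", "payload": {"increments": [[[0,0,0.003,0,-1],[0,0,0.002,0,-1],[0,0,0,0,-1]]]}}

```text
t: 44.1
tool_pos: [0.4358, -0.2263, 0.0224]
eef_rot: [3.122, 0.01, 1.533]
force: [-0.4, 0.1, -1.6]
grip_width: 0.0375
```

Emit:
{"api": "jog_arm", "payload": {"increments": [[[0,0,0.0015,0,-1],[0,0,0.001,0,-1],[0,0,0,0,-1]]]}}

```text
t: 44.4
tool_pos: [0.436, -0.2264, 0.0203]
eef_rot: [3.122, 0.01, 1.533]
force: [-2.3, 0.4, 4.4]
grip_width: 0.0374
```

Emit:
{"api": "jog_arm", "payload": {"increments": [[[0,0,0.001,0,-1],[0,0,0,0,-1]]]}}

```text
t: 44.6
tool_pos: [0.4362, -0.2265, 0.02]
eef_rot: [3.123, 0.011, 1.533]
force: [-5.0, 2.7, 16.1]
grip_width: 0.0377
```

Emit:
{"api": "jog_arm", "payload": {"increments": [[[0,0,0.0005,0,-1],[0,0,0,0,-1]]]}}

```text
t: 44.8
tool_pos: [0.4363, -0.2265, 0.0199]
eef_rot: [3.123, 0.011, 1.533]
force: [-9.1, 3.6, 22.0]
grip_width: 0.0377
```

Emit:
{"api": "jog_arm", "payload": {"increments": [[[0,0,-0.002,0,0.3],[0,0,0,0,0.3],[0,0,0,0,0.3],[0,0,-0.02,0,0.3],[0,0,-0.03,0,0.3]]]}}

```text
t: 45.3
tool_pos: [0.4338, -0.2251, 0.0696]
eef_rot: [3.125, 0.007, 1.533]
force: [0.3, -0.4, -0.7]
grip_width: 0.0561
```

Emit:
{"api": "jog_arm", "payload": {"increments": [[[0,0,-0.04,0,0.3],[0,0,-0.04,0,0.3],[0.03,0,-0.02,0,0.3],[0.035,0,0,0,0.3],[0.035,0,0,0,0.3]]]}}

```text
t: 45.8
tool_pos: [0.4371, -0.124, 0.1699]
eef_rot: [3.121, 0.011, 1.532]
force: [0.2, 0.7, -0.4]
grip_width: 0.0566
```

Emit:
{"api": "jog_arm", "payload": {"increments": [[[0.035,0,0,0,0.3],[0.035,0,0,0,0.3],[0.035,0,0,0,0.3],[0.02,0,0,0,0.3],[0,0,0,0,0.3]]]}}

```text
t: 46.3
tool_pos: [0.4416, 0.003, 0.1683]
eef_rot: [3.122, 0.01, 1.537]
force: [0.2, -1.5, -0.6]
grip_width: 0.0563
```

```bash
python3 - <<'E'
from h import *
print(arm.sense()['tool_pos'],arm.sense()['t'])
snap("top","t8.png"); snap("side","s8.png")
t=cv2.imread("pics/raw_t8.png"); s=cv2.imread("pics/raw_s8.png")
c=np.zeros((600,800,3),np.uint8)
c[:300]=cv2.resize(t[145:265,120:440][:120],(800,300),interpolation=cv2.INTER_CUBIC)
c[300:,:400]=cv2.resize(s[250:360,75:222],(400,300),interpolation=cv2.INTER_CUBIC)
c[300:,400:]=cv2.resize(s[170:260,250:370],(400,300),interpolation=cv2.INTER_CUBIC)
cv2.imwrite("pics/f8.png",c)
E
```

```text
[0.4416 0.003  0.1683] 46.3
```

View pics/f8.png

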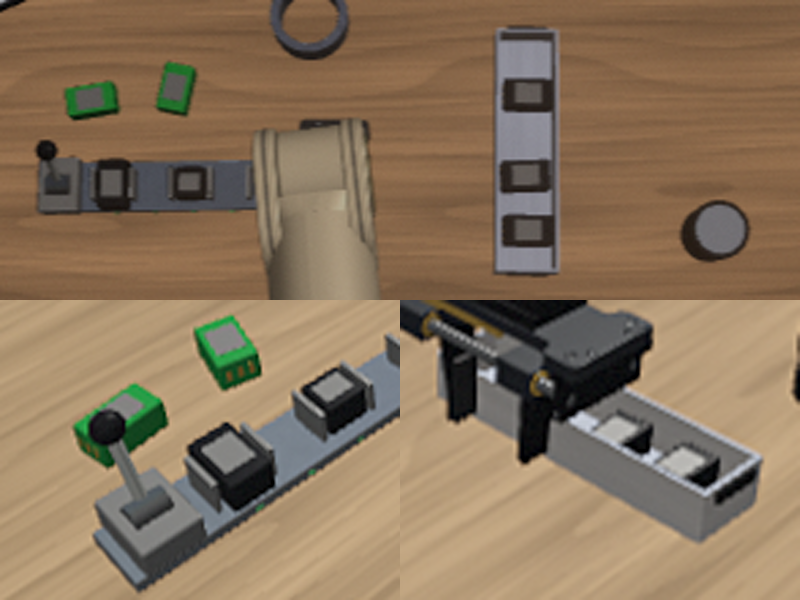

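Final view: three packs lie crosswise and flat in the tray, at (527, 95), (525, 177) and (527, 230). The full pack (112, 185) and the short one (190, 183) are in their slots, and the lever ball (46, 150) leans away. Handing in.

```bash
python3 - <<'E'
from h import *
for n,u,v,z in(("p1",527,95,.034),("tp",525,177,.034),("p2",527,230,.034),("lever",46,150,.09)):
    X=back("top",120+u/2.5-.5,145+v/2.5-.5,z); p=X-[.5342,-.2288,0]; print(n,X, p[0]-.038*p[1],.038*p[0]+p[1])
print(arm.sign_off())
E
```

```text
p1 [ 0.6078 -0.2325  0.034 ] 0.07373820403455088 -0.0008760471347335355
tp [ 0.5026 -0.226   0.034 ] -0.03167788246358736 0.0016374397371714264
p2 [ 0.4357 -0.2259  0.034 ] -0.09865692116112564 -0.0008783904334589876
lever [0.5417 0.3638 0.09  ] -0.014968796393284245 0.5928788441611782
the job is handed in; nothing more can be done
None
```

The job is handed in at about 46 s on the robot's clock, with the lever pushed over first and the tray holding three packs. `sign_off` gives no verdict, so this rests on my own checks.

- **Lever:** I pushed it away from the robot before touching any battery. I estimate it moved about 1.1 rad from its start. That comes from the ball's position at an assumed height of 90 mm, where the top and side views agree. I did not feel a clear stop: the push force was only about 2 N.
- **Batteries moved:** I took the pack from the charger's end slot and the one next to the remaining full pack. Each was set on the bench, regripped by its long sides and lowered to the tray floor until the force showed contact (about 20 N).
- **Tray:** in the last top view all three packs lie crosswise, at x of about +74, -32 and -99 mm in the tray. All are within 2 mm of its centre line. They look flat; I did not measure their tilt.
- **Left alone:** the third full-size pack and the short one are in their slots. The tape and lens look undisturbed. The light meter was outside the last pictures I viewed, and nothing moved near it afterwards.

**What went wrong and what disagreed:**
- **Wrong turn at the start:** I turned the tool the wrong way, drove out of reach and tilted it about 18°. Working against the near limit of reach cut that to about 1°, which cost roughly 12 s. The remaining tilt stayed for the rest of the job.
- **Pixel mismatch:** one check of the second pack in the grip was off by about 8 camera pixels (roughly 4 mm). The pack still went in without touching the walls, and the final view shows it centred.

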